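# Drop the medium cartridge fuse into the fuse tester

### The arm

A 6-joint arm with a two-finger parallel gripper is mounted at the origin on the work surface. World frame = base frame: x ahead of the robot, y to its left, z up, the work surface at z = 0. Lengths are in m, angles in degrees, forces in N, time in s.
With the tool pointing down it reaches from about 0.275 to 0.825 m from the base axis. Payload 5.2 kg.
Tool frame: the origin (TCP) lies midway between the tips of the shut fingers; the grasp point (between the pads) lies behind it (arm.grip_point_offset is the z of the grasp point in the tool frame, in m); z points along the fingers, y is the line along which they close (so a half turn about z gives the same grasp; the last joint's range is limited). The gripper opens to 93 mm and grips with 3 to 60 N. Pads are 15 mm wide; open, the fingers measure 128 mm over their backs; the gripper's body (75 mm by 188 mm) begins 65 mm behind the grasp point.
Start: joints at [-76.192, 14.817, 87.949, -0, 77.235, -11.62], TCP at [0.236, -0.497, 0.219] pointing down, gripper open.
Joint ranges: [-179.93, 179.93], [-52.35, 119.4], [10.71, 147.94], [-69.91, 249.91], [12.55, 155.21], [-178.61, 178.61]. Speed limits (degrees/s): [147.25, 147.25, 180, 180, 180, 180].

### API

Orientations are given as [roll, pitch, yaw] about the fixed x, y, z axes, in that order (R = Rz(yaw) Ry(pitch) Rx(roll)).
In Python, from workcell import arm gives the robot as it stands.
- The arm moves only by the shell command python3 -m pendant 'ROWS' [FORCE]. ROWS is JSON, a list of rows, each an object of numbers: "x", "y", "z": the shift along the tool's x, y, z in cm; "wx", "wy", "wz": the turn, a rotation vector about the tool's x, y, z in rad; "hand": the finger opening in cm, from 0 to 9.3. In form: [{"x": .., "y": .., "z": .., "wx": .., "wy": .., "wz": .., "hand": ..}, ...]. A call has 1 to 20 rows; each row shifts and turns the commanded pose from where the row before left it, along the tool's axes as they then stand; what a row does not reach is not made up. A row lasts 1/10 s, in which the tool goes at most 50 mm and 8.59 degrees, less where a joint would pass 70% of its speed; a pose out of reach is approached as far as the arm can. A call is refused whole if a number of a shift passes 5 or a number of a turn 0.15, either way. A call with a gripper value outside its range is refused whole. The fingers move at their own pace and stop on an object; FORCE is the grip in N (left out, the last holds). Time passes only in rows, so rows that do not move let the fingers close. It gives the time, the measured TCP pose, the force, the opening and the grip force at its end, in the units of the state.
- arm.state(): the state, without advancing time (a new reading comes with each control period).
- arm.read_camera(name): name is "scene" or "top" or "wrist"; returns the picture (420x560x3 uint8, blue, green, red); there is no depth.
- arm.camera_params(name): a dict with "vertical_fov" (degrees; the focal length in pixels is half the picture's height over the tangent of half this angle, whatever the lens; pixels are square), "cx", "cy" (the principal point, pixels), "position" and "attitude" of the camera in the world; the wrist camera has in their place "hand_eye" (4x4, takes a point from camera to tool coordinates, whose origin is the TCP and whose axes are the flange's). Camera axes: x right, y up, looking along -z (the intrinsics and any distortion apply to the point x, -y, -z); pixel columns grow to the right and rows downward; lengths in m; the calibration is good to about 2 mm. A picture is of the moment at which its call begins: read the wrist's pose just before it. camera_params takes no time and is no camera call.
- arm.hand_in(): hands the job in; it is judged then, once.
Trained networks look in the newest picture that a camera, given by its name, has taken for a name from the list of things; names that differ only in an ending like _2 or _b are one class to them, and where a whole thing is asked for, a point or a joint stands for the part that bears it (a point fixed in the world has none). Each returns a list of dicts, best first, with "score" (0 to 1); they miss things now and then, are a little off and sometimes report something else, mostly with a low value. They report only what shows in the picture. A call takes as long as a camera call.
- arm.search_frame(camera, thing): "box" ([left, top, right, bottom] as shares, 0 to 1, of the picture: columns of its width, rows of its height, round what is visible of it).
The state is a dict: "time": time; "qpos": joint angles; "dq": joint speeds; "joint_torque": joint torques, N m; "ee_pos": TCP position; "tool_rot": TCP orientation; "force": force on the tool from outside, world axes, zero at the start; "torque": the same for the moment, N m; "grip_width": finger opening in m; "finger_force": force on a finger pad.
Only numpy, scipy, OpenCV 4.12 (cv2) and the standard library are available. Lean on these libraries where they do the work, as an engineer would, in place of code of your own. Each camera call takes 0.05 s, during which the arm holds its last target. There are 200 camera calls.

### The job

Three white cartridge fuses stand upright on the repair bench. Pick up the medium-sized one and release it into the funnel of the fuse tester, so that it drops down and stands in the narrow well under the funnel. Leave the small and the large fuse standing where they are.

Things in the scene. Friction and masses are not known exactly. Their poses are not given: they have to be found in the camera images.
- fuse_medium: the medium cartridge fuse, the one to test: a white ceramic cylinder with plain steel caps, 14.3 mm in diameter, 51 mm long, about 22 g, upright on the bench. Origin at its middle (25.5 mm above the bench); z along its axis. Either end may go down. A black capacitor (25 mm across, 42 mm tall) and the other fuses stand nearby, all at least 55 mm clear of it.
- fuse_small: the small cartridge fuse, same look, 10.3 mm in diameter and 38 mm long, standing upright on the bench; to be left alone. Origin at its middle, z along its axis.
- fuse_large: the large cartridge fuse, same look, 22.2 mm in diameter and 58 mm long, standing upright on the bench; to be left alone. Origin at its middle, z along its axis.
- funnel_mouth (a point): Centre of the tester's funnel mouth, in its rim plane, 100 mm above the bench; z up, x to the white meter box (43 to 128 mm along x, top 32 mm or more below the rim). Fixed. The round slick aluminium funnel, 62 mm inside at the rim (70 outside), narrows over 50 mm to an upright clear tube (the well), 23 mm bore, straight below; its floor is 88 mm below the rim. Keep opening fingers above the rim.

How it is judged:
By the outcome, as a careful person would: the job done as asked, in the order asked, and still so for the second after the job is handed in, with the robot touching nothing.
It also fails if it takes over 32 s, if anything falls off the work surface, if the arm or the gripper's body presses on something with over 40 N, if the wrist force passes 120 N, or if a joint passes its speed limit or range.

## Working session

There is one attempt and no reset: what is moved stays moved. The work goes in short steps, Python scripts to look and compute and a shell command to move; the robot and the scene stay as the last step left them, time stands still between calls to the robot, and variables do not carry over. Pictures are saved under pics/ and viewed, at most 10 in all, crops included, and the job is handed in when it is done.

```bash
mkdir -p pics; ls
python3 - <<'E'
from workcell import arm
import cv2,numpy as np
ims=[]
for c in ["scene","top"]:
    im=arm.read_camera(c); cv2.imwrite(f"pics/{c}0.png",im)
    print(c,arm.camera_params(c))
    for t in ["fuse_medium","fuse_small","fuse_large","funnel_mouth"]:
        try:
            for d in arm.search_frame(c,t)[:4]: print(t,round(d["score"],2),(np.array(d["box"])*[560,420,560,420]).round(1))
        except Exception as e: print(t,e)
print(arm.camera_params("wrist"),arm.grip_point_offset,arm.state())
E
```

```text
pics
scene {'vertical_fov': 53.978765636628104, 'cx': 275.0961948834237, 'cy': 206.18764590656488, 'position': array([0.81283268, 0.41786588, 0.52281043]), 'attitude': array([ 49.24003063,   0.31301815, 147.7205566 ])}
fuse_medium 0.5 [390.2 320.7 404.6 348.7]
fuse_small 0.48 [334.4 212.8 343.5 233.2]
funnel_mouth 0.97 [166.  139.5 264.3 227.2]
top {'vertical_fov': 43.6122942769527, 'cx': 279.4064877506835, 'cy': 203.70753375194167, 'position': array([0.4005019 , 0.00923902, 0.98350472]), 'attitude': array([ 10.47258973,   0.27790042, -91.0317139 ])}
fuse_large 0.74 [230.4 156.4 242.1 172. ]
funnel_mouth 0.7 [349.  158.8 417.  255. ]
{'vertical_fov': 62.148476965906475, 'cx': 279.7112325002908, 'cy': 207.25806884451006, 'hand_eye': array([[-1.15572035e-03,  9.70815518e-01,  2.39824715e-01,
         6.53771713e-02],
       [ 9.99999325e-01,  1.09278478e-03,  3.95401913e-04,
         5.02429681e-04],
       [ 1.21785515e-04,  2.39825010e-01, -9.70816126e-01,
        -1.65787759e-01],
       [ 0.00000000e+00,  0.00000000e+00,  0.00000000e+00,
         1.00000000e+00]])} -0.0188 {'time': 0.5, 'qpos': array([-7.61921473e+01,  1.48187135e+01,  8.79514070e+01,  1.89197752e-04,
        7.72332800e+01, -1.16178878e+01]), 'dq': array([ 0.03332417, -0.02068659,  0.01279898,  0.00440029,  0.058339  ,
       -0.11434302]), 'joint_torque': array([-5.74859678e-04, -4.36811936e+01, -2.84071523e+01,  7.19000702e-02,
        3.23342427e-02, -4.86917770e-05]), 'ee_pos': array([ 0.23617266, -0.49670327,  0.21861696]), 'tool_rot': array([-1.79996706e+02, -8.65547977e-04,  2.54256987e+01]), 'force': array([-0.31857846,  0.21088439, -0.16754934]), 'torque': array([-0.01318238, -0.02639217,  0.04143072]), 'finger_force': 0.0, 'grip_width': 0.09322819136288633}
```

View pics/scene0.png

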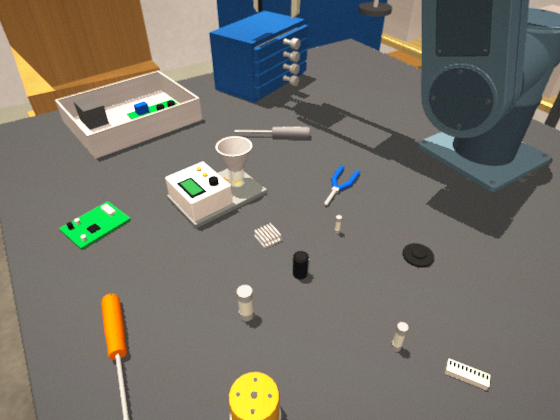

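View pics/top0.png

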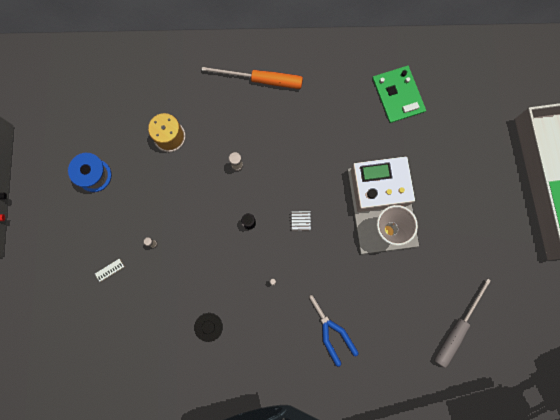

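The scene picture shows the medium fuse at (401,335), large at (245,303), small at (338,224) and the funnel rim at (234,148). In the top view they are at (149,242), (235,162), (272,282) and (397,225).

```bash
cat > h.py <<'E'
from workcell import arm
import cv2,numpy as np
from scipy.spatial.transform import Rotation as Ro
def pose(c,st=None):
    p=arm.camera_params(c)
    if c=="wrist":
        T=np.eye(4);T[:3,:3]=Ro.from_euler("xyz",st["tool_rot"],degrees=True).as_matrix();T[:3,3]=st["ee_pos"]
        T=T@p["hand_eye"];return p,T[:3,:3],T[:3,3]
    return p,Ro.from_euler("xyz",p["attitude"],degrees=True).as_matrix(),p["position"]
def ray(c,uv,st=None):
    p,R,t=pose(c,st);f=210/np.tan(np.radians(p["vertical_fov"]/2))
    d=R@np.array([(uv[0]-p["cx"])/f,-(uv[1]-p["cy"])/f,-1]);return t,d
def atz(c,uv,z,st=None):
    t,d=ray(c,uv,st);return t+d*(z-t[2])/d[2]
def proj(c,X,st=None):
    p,R,t=pose(c,st);f=210/np.tan(np.radians(p["vertical_fov"]/2));q=R.T@(np.array(X)-t)
    return np.array([p["cx"]-f*q[0]/q[2],p["cy"]+f*q[1]/q[2]])
E
python3 - <<'E'
from h import *
s=cv2.imread("pics/scene0.png");t=cv2.imread("pics/top0.png")
for n,a,b,z in [("med",(402,327),(148,241),.051),("large",(245,292),(235,158),.058),("small",(338.5,217),(272,282),.038),("fun",(234,148),(397,225),.1)]:
    print(n,atz("scene",a,z).round(4),atz("top",b,z).round(4))
crops=[s[305:360,370:430],t[215:270,120:180],s[130:185,205:265],t[198:253,367:427]]
g=[cv2.resize(c,(390,290) if 0 else (320,293),interpolation=cv2.INTER_CUBIC) for c in crops]
cv2.imwrite("pics/crops.png",np.vstack([np.hstack(g[:2]),np.hstack(g[2:])]))
E
```

```text
med [0.5122 0.2473 0.051 ] [0.5097 0.2465 0.051 ]
large [0.6599 0.0926 0.058 ] [0.6579 0.0901 0.058 ]
small [0.4369 0.0251 0.038 ] [0.4336 0.0264 0.038 ]
fun [ 0.5284 -0.1814  0.1   ] [ 0.5233 -0.1883  0.1   ]
```

View pics/crops.png

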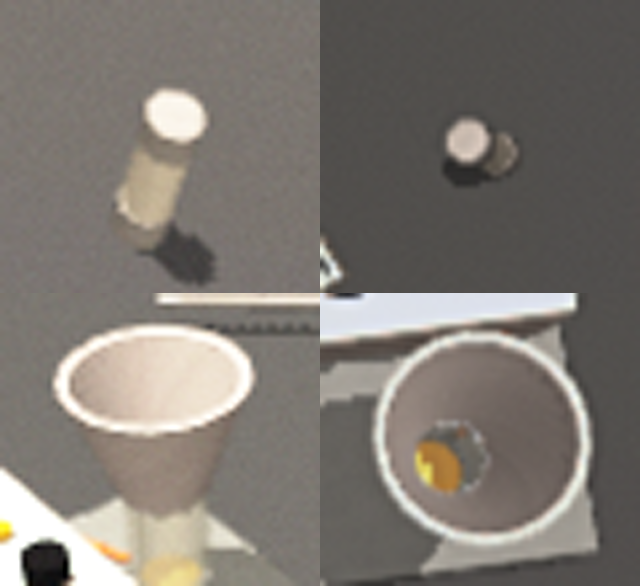

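Medium fuse is at about (0.511, 0.247) and the funnel at about (0.526, -0.186). The two cameras agree to 3–7 mm, so I'll refine with the wrist camera. Moving over the fuse now.

```bash
python3 -m pendant '[{"x":1.5,"y":-1.5,"hand":5},{"x":3.2,"y":-3.1,"hand":5},{"x":3.2,"y":-3.1,"hand":5},{"x":3.2,"y":-3.1,"hand":5},{"x":3.2,"y":-3.1,"hand":5},{"x":3.2,"y":-3.1,"hand":5},{"x":3.2,"y":-3.1,"hand":5},{"x":3.2,"y":-3.1,"hand":5},{"x":3.2,"y":-3.1,"hand":5},{"x":3.2,"y":-3.1,"hand":5},{"x":3.2,"y":-3.1,"hand":5},{"x":3.2,"y":-3.1,"hand":5},{"x":3.2,"y":-3.1,"hand":5},{"x":3.2,"y":-3.1,"hand":5},{"x":3.2,"y":-3.1,"hand":5},{"x":3.2,"y":-3.1,"hand":5},{"x":3.2,"y":-3.1,"hand":5},{"x":3.2,"y":-3.1,"hand":5},{"x":1.0,"y":-1.0,"hand":5},{"hand":5}]'
python3 - <<'E'
from h import *
st=arm.state();im=arm.read_camera("wrist");cv2.imwrite("pics/w1.png",im)
print(st["ee_pos"],st["tool_rot"],st["time"])
for d in arm.search_frame("wrist","fuse_medium"): print(d["score"],np.array(d["box"])*[560,420,560,420])
print("expected top",proj("wrist",[.511,.247,.051],st),"bottom",proj("wrist",[.511,.247,0],st))
np.save("w1.npy",st,allow_pickle=True)
E
```

```text
[ 0.23617266 -0.49670327  0.21861696] [-1.79996706e+02 -8.65547977e-04  2.54256987e+01] 0.5
expected top [-670.13031075 -763.35573043] bottom [-484.25058716 -590.26813527]invalid input at $[0]: expected keys x, y, z, wx, wy, wz, hand
```

View pics/w1.png

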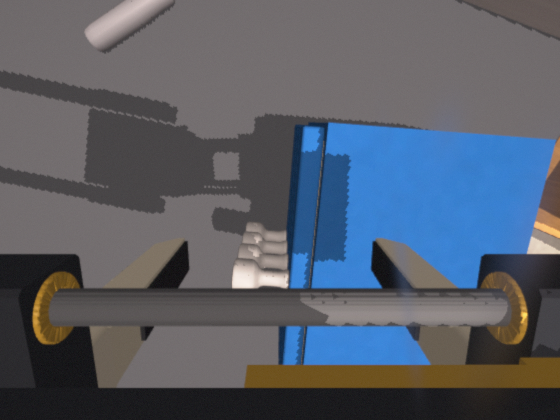

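The move was refused because every row needs all the keys. The picture is still the start pose, with the blue cabinet below and the fingers clear of it.

```bash
python3 -m pendant '[{"x":1.5,"y":-1.5,"z":0,"wx":0,"wy":0,"wz":0,"hand":5},{"x":3.2,"y":-3.1,"z":0,"wx":0,"wy":0,"wz":0,"hand":5},{"x":3.2,"y":-3.1,"z":0,"wx":0,"wy":0,"wz":0,"hand":5},{"x":3.2,"y":-3.1,"z":0,"wx":0,"wy":0,"wz":0,"hand":5},{"x":3.2,"y":-3.1,"z":0,"wx":0,"wy":0,"wz":0,"hand":5},{"x":3.2,"y":-3.1,"z":0,"wx":0,"wy":0,"wz":0,"hand":5},{"x":3.2,"y":-3.1,"z":0,"wx":0,"wy":0,"wz":0,"hand":5},{"x":3.2,"y":-3.1,"z":0,"wx":0,"wy":0,"wz":0,"hand":5},{"x":3.2,"y":-3.1,"z":0,"wx":0,"wy":0,"wz":0,"hand":5},{"x":3.2,"y":-3.1,"z":0,"wx":0,"wy":0,"wz":0,"hand":5},{"x":3.2,"y":-3.1,"z":0,"wx":0,"wy":0,"wz":0,"hand":5},{"x":3.2,"y":-3.1,"z":0,"wx":0,"wy":0,"wz":0,"hand":5},{"x":3.2,"y":-3.1,"z":0,"wx":0,"wy":0,"wz":0,"hand":5},{"x":3.2,"y":-3.1,"z":0,"wx":0,"wy":0,"wz":0,"hand":5},{"x":3.2,"y":-3.1,"z":0,"wx":0,"wy":0,"wz":0,"hand":5},{"x":3.2,"y":-3.1,"z":0,"wx":0,"wy":0,"wz":0,"hand":5},{"x":3.2,"y":-3.1,"z":0,"wx":0,"wy":0,"wz":0,"hand":5},{"x":3.2,"y":-3.1,"z":0,"wx":0,"wy":0,"wz":0,"hand":5},{"x":1,"y":-1,"z":0,"wx":0,"wy":0,"wz":0,"hand":5},{"x":0,"y":0,"z":0,"wx":0,"wy":0,"wz":0,"hand":5}]'
cat > look.py <<'E'
import sys
from h import *
n=sys.argv[1];st=arm.state();im=arm.read_camera("wrist");cv2.imwrite(f"pics/{n}.png",im)
print(st["ee_pos"],st["tool_rot"],st["time"],st["grip_width"])
for d in arm.search_frame("wrist",sys.argv[2]): print(d["score"],np.array(d["box"])*[560,420,560,420])
print("expected top",proj("wrist",[.511,.247,.051],st),"bottom",proj("wrist",[.511,.247,0],st),"funnel",proj("wrist",[.526,-.186,.1],st))
np.save(n+".npy",st,allow_pickle=True)
E
python3 look.py w2 fuse_medium
```

```text
time: 2.6
ee_pos: [0.5131, 0.2477, 0.2181]
tool_rot: [-180.0, 0.0, 25.6]
force: [0.9, -0.4, 1.1]
grip_width: 0.0498
finger_force: 0.0
[0.51310199 0.24773424 0.21810891] [-1.79990954e+02  3.33878895e-02  2.55953006e+01] 2.6 0.04982063488848697
0.69 [271.824 176.904 288.008 202.188]
expected top [279.09258497 192.56063563] bottom [279.18416974 183.44531275] funnel [694.33674006 380.28313403]
```

View pics/w2.png

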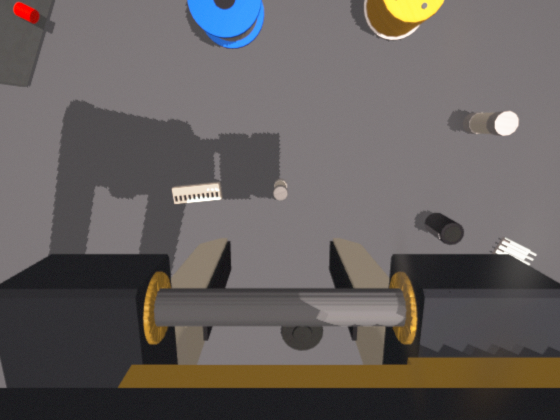

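The fuse's top cap is at (280,194), within about 1.5 px of the prediction, and there is space around it. I'll correct x by -3 mm, then descend and grip.

```bash
python3 -m pendant '[{"x":-0.3,"y":0,"z":1,"wx":0,"wy":0,"wz":0,"hand":5},{"x":0,"y":0,"z":3,"wx":0,"wy":0,"wz":0,"hand":5},{"x":0,"y":0,"z":3,"wx":0,"wy":0,"wz":0,"hand":5},{"x":0,"y":0,"z":3,"wx":0,"wy":0,"wz":0,"hand":5},{"x":0,"y":0,"z":3,"wx":0,"wy":0,"wz":0,"hand":5},{"x":0,"y":0,"z":2,"wx":0,"wy":0,"wz":0,"hand":5},{"x":0,"y":0,"z":2,"wx":0,"wy":0,"wz":0,"hand":5},{"x":0,"y":0,"z":1.5,"wx":0,"wy":0,"wz":0,"hand":5},{"x":0,"y":0,"z":1.1,"wx":0,"wy":0,"wz":0,"hand":5},{"x":0,"y":0,"z":0,"wx":0,"wy":0,"wz":0,"hand":5},{"x":0,"y":0,"z":0,"wx":0,"wy":0,"wz":0,"hand":5}]' 15
python3 look.py w3 fuse_medium
```

```text
time: 3.8
ee_pos: [0.5104, 0.2442, 0.023]
tool_rot: [180.0, -0.0, 25.4]
force: [-0.1, -0.9, 0.5]
grip_width: 0.0503
finger_force: 0.0
[0.51041917 0.24422858 0.02300122] [ 1.79995262e+02 -8.87884198e-03  2.53761416e+01] 3.8 0.050319050711248606
0.92 [261.408 221.718 290.584 289.212]
expected top [273.47945494 274.50343698] bottom [275.03682615 236.28081386] funnel [1245.64381195  713.3716864 ]
```

View pics/w3.png

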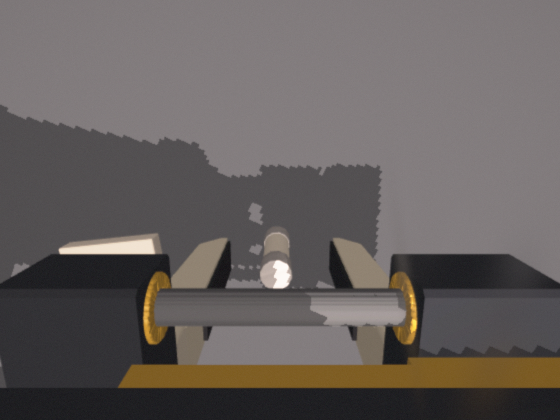

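The fuse stands between the fingers (top cap at (276,275), fingers centred near 280). I'll nudge 1 mm and close.

```bash
python3 -m pendant '[{"x":0.15,"y":-0.1,"z":0,"wx":0,"wy":0,"wz":0,"hand":5},{"x":0,"y":0,"z":0,"wx":0,"wy":0,"wz":0,"hand":3},{"x":0,"y":0,"z":0,"wx":0,"wy":0,"wz":0,"hand":2},{"x":0,"y":0,"z":0,"wx":0,"wy":0,"wz":0,"hand":1},{"x":0,"y":0,"z":0,"wx":0,"wy":0,"wz":0,"hand":0.5},{"x":0,"y":0,"z":0,"wx":0,"wy":0,"wz":0,"hand":0.5},{"x":0,"y":0,"z":0,"wx":0,"wy":0,"wz":0,"hand":0.5},{"x":0,"y":0,"z":0,"wx":0,"wy":0,"wz":0,"hand":0.5}]' 15
```

```text
time: 4.7
ee_pos: [0.5112, 0.2464, 0.0226]
tool_rot: [-180.0, 0.0, 25.4]
force: [-1.0, -0.3, -0.2]
grip_width: 0.014
finger_force: 15.0
```

Gripped at 14.0 mm with 15 N. Next I lift and carry it to a viewing pose just short of the funnel.

```bash
python3 -m pendant '[{"x":0,"y":0,"z":-1,"wx":0,"wy":0,"wz":0,"hand":0.5},{"x":0,"y":0,"z":-3,"wx":0,"wy":0,"wz":0,"hand":0.5},{"x":0,"y":0,"z":-4,"wx":0,"wy":0,"wz":0,"hand":0.5},{"x":0,"y":0,"z":-4,"wx":0,"wy":0,"wz":0,"hand":0.5},{"x":-0.5,"y":1,"z":-3.5,"wx":0,"wy":0,"wz":0,"hand":0.5},{"x":-1,"y":2.6,"z":-1.2,"wx":0,"wy":0,"wz":0,"hand":0.5},{"x":-1.6,"y":3,"z":0,"wx":0,"wy":0,"wz":0,"hand":0.5},{"x":-1.6,"y":3,"z":0,"wx":0,"wy":0,"wz":0,"hand":0.5},{"x":-1.6,"y":3,"z":0,"wx":0,"wy":0,"wz":0,"hand":0.5},{"x":-1.6,"y":3,"z":0,"wx":0,"wy":0,"wz":0,"hand":0.5},{"x":-1.6,"y":3,"z":0,"wx":0,"wy":0,"wz":0,"hand":0.5},{"x":-1.6,"y":3,"z":0,"wx":0,"wy":0,"wz":0,"hand":0.5},{"x":-1.6,"y":3,"z":0,"wx":0,"wy":0,"wz":0,"hand":0.5},{"x":-1.6,"y":3,"z":0,"wx":0,"wy":0,"wz":0,"hand":0.5},{"x":-1.6,"y":3,"z":0,"wx":0,"wy":0,"wz":0,"hand":0.5},{"x":-1.6,"y":3,"z":0,"wx":0,"wy":0,"wz":0,"hand":0.5},{"x":-1.6,"y":3,"z":0,"wx":0,"wy":0,"wz":0,"hand":0.5},{"x":-1.6,"y":2,"z":0,"wx":0,"wy":0,"wz":0,"hand":0.5},{"x":-0.5,"y":1,"z":0,"wx":0,"wy":0,"wz":0,"hand":0.5},{"x":0,"y":0,"z":0,"wx":0,"wy":0,"wz":0,"hand":0.5}]' 15
python3 look.py w4 funnel_mouth
```

```text
time: 6.7
ee_pos: [0.4898, -0.2034, 0.19]
tool_rot: [180.0, -0.0, 25.3]
force: [-0.0, 1.1, -0.7]
grip_width: 0.0139
finger_force: 15.0
[ 0.48981231 -0.20335858  0.19002725] [ 1.79977060e+02 -2.01173357e-02  2.52989314e+01] 6.7 0.013859252174271027
0.56 [221.2     2.1   397.488 205.8  ]
expected top [-252.88026024  -79.29113522] bottom [-167.94975282  -47.29709498] funnel [278.74197089 156.83115048]
```

View pics/w4.png

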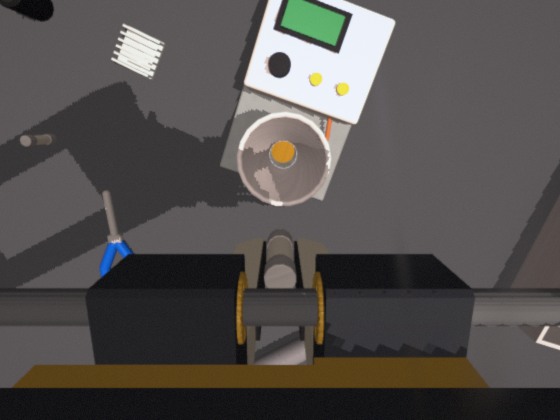

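The rim is centred at (284,159.5), 94 px wide, and the fuse hangs straight. The funnel is therefore at about (0.5255, -0.190). Move over it and check with the fixed cameras.

```bash
python3 -m pendant '[{"x":1.9,"y":0.15,"z":0,"wx":0,"wy":0,"wz":0,"hand":0.5},{"x":1.9,"y":0.15,"z":1,"wx":0,"wy":0,"wz":0,"hand":0.5},{"x":0,"y":0,"z":2,"wx":0,"wy":0,"wz":0,"hand":0.5},{"x":0,"y":0,"z":2,"wx":0,"wy":0,"wz":0,"hand":0.5},{"x":0,"y":0,"z":0,"wx":0,"wy":0,"wz":0,"hand":0.5},{"x":0,"y":0,"z":0,"wx":0,"wy":0,"wz":0,"hand":0.5}]' 15
python3 look.py w5 funnel_mouth
python3 - <<'E'
from h import *
s=arm.read_camera("scene");w=cv2.imread("pics/w5.png")
cv2.imwrite("pics/c5.png",np.hstack([cv2.resize(s[80:200,170:300],(433,400),interpolation=cv2.INTER_CUBIC),cv2.resize(w[100:320,180:380],(364,400))]))
E
```

```text
time: 7.4
ee_pos: [0.5255, -0.1874, 0.1399]
tool_rot: [-180.0, 0.0, 25.5]
force: [0.1, 1.0, -0.2]
grip_width: 0.0139
finger_force: 15.0
[ 0.52552211 -0.18737119  0.13988569] [-1.79952755e+02  1.46486641e-02  2.55142615e+01] 7.4 0.013937159138302672
0.57 [213.304  12.39  417.2   254.394]
expected top [-347.34617891  -54.04281307] bottom [-232.78220563  -22.06552925] funnel [277.44129573 228.54865694]
```

View pics/c5.png

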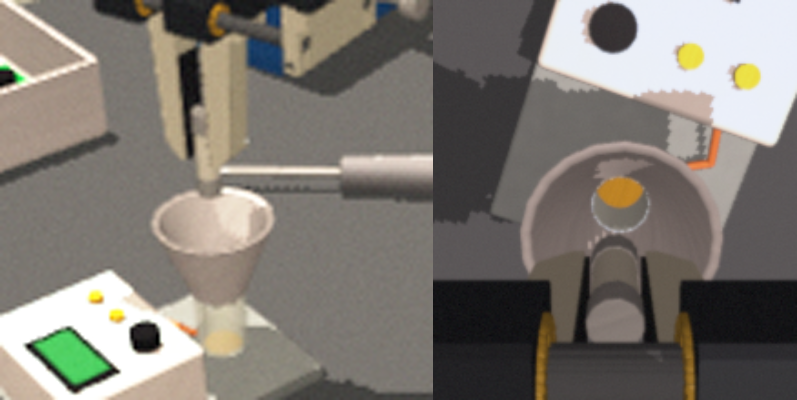

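The fuse's lower end is about 2–2.5 mm left of the rim centre (fuse at column 280.5, rim at 283.6). I'll correct that and lower until the fingertips are just above the rim.

```bash
python3 -m pendant '[{"x":-0.1,"y":0.25,"z":0,"wx":0,"wy":0,"wz":0,"hand":0.5},{"x":0,"y":0,"z":1.2,"wx":0,"wy":0,"wz":0,"hand":0.5},{"x":0,"y":0,"z":1.2,"wx":0,"wy":0,"wz":0,"hand":0.5},{"x":0,"y":0,"z":1.0,"wx":0,"wy":0,"wz":0,"hand":0.5},{"x":0,"y":0,"z":0,"wx":0,"wy":0,"wz":0,"hand":0.5},{"x":0,"y":0,"z":0,"wx":0,"wy":0,"wz":0,"hand":0.5},{"x":0,"y":0,"z":0,"wx":0,"wy":0,"wz":0,"hand":0.5},{"x":0,"y":0,"z":0,"wx":0,"wy":0,"wz":0,"hand":0.5}]' 15
python3 - <<'E'
from h import *
s=arm.read_camera("scene");w=arm.read_camera("wrist")
cv2.imwrite("pics/c6.png",np.hstack([cv2.resize(s[80:200,170:300],(433,400),interpolation=cv2.INTER_CUBIC),cv2.resize(w[100:320,180:380],(364,400))]))
E
```

```text
time: 8.35
ee_pos: [0.5259, -0.1916, 0.1061]
tool_rot: [180.0, -0.0, 25.4]
force: [0.1, -0.6, -0.3]
grip_width: 0.0137
finger_force: 15.0
```

View pics/c6.png

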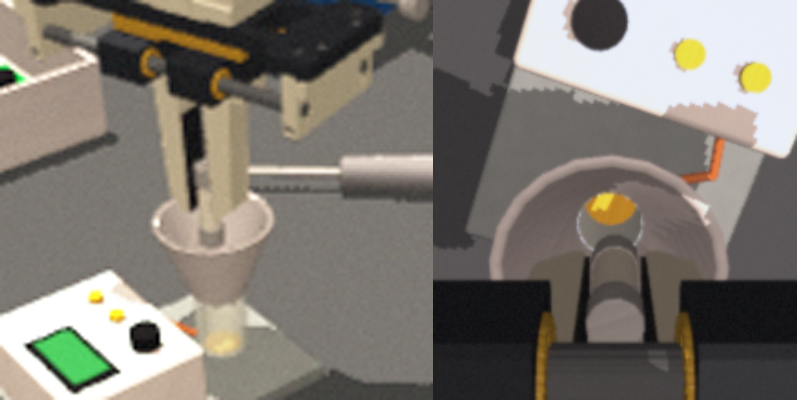

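It is now about 1 mm over the other way (rim centre 609, fuse 614 in the crop). A small correction, then release and retract.

```bash
python3 -m pendant '[{"x":0,"y":-0.1,"z":0,"wx":0,"wy":0,"wz":0,"hand":0.5},{"x":0,"y":0,"z":0,"wx":0,"wy":0,"wz":0,"hand":0.5},{"x":0,"y":0,"z":0,"wx":0,"wy":0,"wz":0,"hand":0.5},{"x":0,"y":0,"z":0,"wx":0,"wy":0,"wz":0,"hand":4},{"x":0,"y":0,"z":0,"wx":0,"wy":0,"wz":0,"hand":4},{"x":0,"y":0,"z":0,"wx":0,"wy":0,"wz":0,"hand":4},{"x":0,"y":0,"z":0,"wx":0,"wy":0,"wz":0,"hand":4},{"x":0,"y":0,"z":0,"wx":0,"wy":0,"wz":0,"hand":4},{"x":0,"y":0,"z":-2,"wx":0,"wy":0,"wz":0,"hand":4},{"x":0,"y":0,"z":-4,"wx":0,"wy":0,"wz":0,"hand":4},{"x":-3,"y":0,"z":-4,"wx":0,"wy":0,"wz":0,"hand":4},{"x":-3,"y":0,"z":0,"wx":0,"wy":0,"wz":0,"hand":4},{"x":0,"y":0,"z":0,"wx":0,"wy":0,"wz":0,"hand":4},{"x":0,"y":0,"z":0,"wx":0,"wy":0,"wz":0,"hand":4}]'
python3 - <<'E'
from h import *
s=arm.read_camera("scene");w=arm.read_camera("wrist")
cv2.imwrite("pics/c7.png",np.hstack([cv2.resize(s[120:360,160:420],(433,400),interpolation=cv2.INTER_CUBIC),cv2.resize(w[50:270,180:380],(364,400))]))
E
```

```text
time: 9.85
ee_pos: [0.4708, -0.2163, 0.2058]
tool_rot: [180.0, -0.0, 25.3]
force: [1.2, -0.4, -0.7]
grip_width: 0.0399
finger_force: 0.0
```

View pics/c7.png

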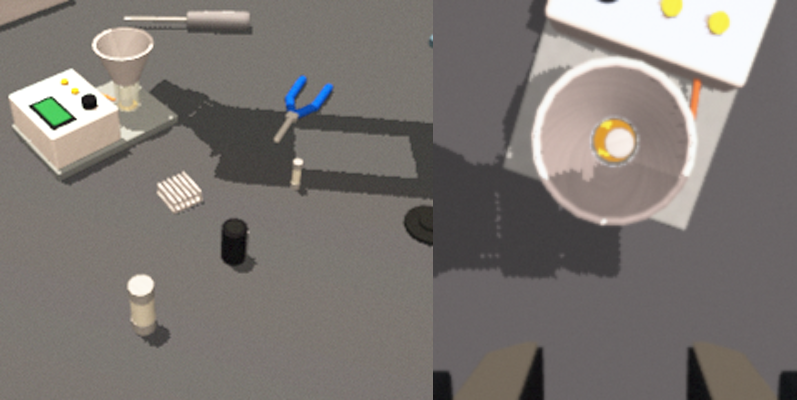

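The wrist crop shows the fuse's cap inside the well bore at (620,142). In the scene crop it stands in the clear tube, and the small and large fuses stand untouched. The gripper is empty and clear.

```bash
python3 -c "
from workcell import arm
print(arm.hand_in())"
```

```text
the job is handed in; nothing more can be done
None
```

The medium fuse was dropped through the funnel and stands in the tester's well, the small and large fuses still stand where they were, and the job was handed in at about 10 s of the 32 s limit.

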